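# Key into the carver's vice

### The job

Take the T-handled key out of its wooden stand, feel gently for the angle at which its square end fits the square hole of the vice's drive, and push it fully home until its collar rests on the drive. Then turn it clockwise (seen from above) until the walnut blank is gripped and the sprung back jaw has been pushed back by about 5 mm, well short of its stop, and leave the key standing in the drive. Do not force the key while it does not fit, and leave the tools and the offcut around the vice alone.

Things in the scene. Friction and masses are not known exactly. Their poses are not given: they have to be found in the camera images.
- key_handle (a point): Centre of the wooden crossbar of the T-key, a loose steel key that stands upright in the stand, 110 mm tall, 0.2 kg. The crossbar is 70 mm long along x, 16 mm wide along y and 20 mm high, straight-sided. z is up along the key's axis; the square shank's flats face x and y, so the shank is square with the crossbar. Steel stem of 14 mm diameter below the bar
- key_foot (a point): Lower end of the T-key on its axis, 100 mm below the crossbar's centre (axes as the handle's). From here up: 3.5 mm of taper from 10.4 mm square to 14 mm square, 14 mm square shank up to 30 mm, then a collar of 29 mm diameter, 6 mm thick (30 to 36 mm), which seats on the drive or the stand. Pushing it with more than about 25 N where it does not fit harms the edges
- stand: Wooden block 90 x 90 mm, 50 mm high, fixed to the bench; origin under its centre. A round hole of 22 mm diameter through its middle holds the key, whose collar rests on the top; lifting the key by 35 mm frees it
- vice: Grey carver's vice fixed to the bench, base 100 mm (x) by 280 mm (y). Origin on the bench under the axis of the drive; the jaws lie towards its -y: moving jaw (its face at y = -75 mm at the start), blank, sprung back jaw (its face at y = -127 mm at the start). Jaws are 76 mm high, the fixed cheek behind them 72 mm
- mouth (a point): Mouth of the drive's square hole, on the drive's vertical axis, 68 mm above the bench; fixed to the vice, axes as the vice's. The hole is 15.2 mm square with a 1 mm chamfer, straight through a square steel boss 38 mm wide, 34 mm high; the key goes in 30 mm. The hole's angle is NOT told: it stands up to 0.6 rad either way from the vice's axes, and the shank enters only within about 0.08 rad of it
- drive (a joint): How far the drive (the boss with the square hole) has been turned, rad: 0 at the start whatever the hole's angle, growing clockwise from above (closing), at most 1.5. Turns against about 0.15 Nm of friction, so a lightly pressed key slips round on it until it fits; stays where it is left. 1 rad advances the moving jaw 12 mm; the blank is tight on both jaws after about 0.5 rad
- backjaw (a joint): How far the sprung back jaw has been pushed back, m: 0 at the start, hard stop at 0.012; spring 1.5 N per mm
- blank_mid (a point): Centre of the block part of the walnut blank, 60 (x) x 46 (y) x 58 mm high, loose between the jaws on the vice's base (20 mm above the bench); a small turned knob on top reaches 103 mm above the bench
- mallet: Wooden carving mallet standing on its head, 80 mm across, 230 mm tall; origin under its centre
- chisel: Carving chisel lying on the bench, 235 mm long along x, 28 mm high; origin on the bench near the middle
- gouge: Narrow gouge lying on the bench, 235 mm long along x, 28 mm high; origin on the bench near the middle
- offcut: Walnut offcut 50 x 110 x 20 mm lying on the bench; origin under its centre
There are look-alikes about, which are no part of the job. What is shaped like the part that bears key_handle but white is not meant.

How it is judged:
By the outcome, as a careful person would: the job done as asked, in the order asked, and still so for the second after the job is handed in, with the robot touching nothing.
It also fails if it takes over 64 s, if anything falls off the work surface, if the arm or the gripper's body presses on something with over 40 N, if the wrist force passes 120 N, or if a joint passes its speed limit or range.

### The arm

A 6-joint arm with a two-finger parallel gripper is mounted at the origin on the work surface. World frame = base frame: x ahead of the robot, y to its left, z up, the work surface at z = 0. Lengths are in mm, angles in rad, forces in N, time in s.
With the tool pointing down it reaches from about 275 to 750 mm from the base axis. Payload 10.2 kg.
Tool frame: the origin (TCP) lies at the very end of the fingers, on their centre line; the grasp point (between the pads) lies 19 mm behind it; z points along the fingers, x is the direction in which the jaws open and shut, and the axes are right-handed (so a half turn about z gives the same grasp; the last joint's range is limited). The gripper opens to 85 mm and grips with 20 to 120 N. Pads are 22 mm wide; open, the fingers measure 114 mm over their backs; the gripper's body (76 mm by 85 mm) begins 54 mm behind the grasp point. The pads swing forward as they close: fully open they stand 13 mm farther back than shut.
Start: joints at [0.976, 0.313, 1.498, -0, 1.331, -0.223], TCP at [190.742, 489.131, 231.294] pointing down, gripper open.
Joint ranges: [-2.94, 2.94], [-0.97, 2.17], [0.19, 2.56], [-1.23, 4.37], [0.02, 3.11], [-2.88, 2.88]. Speed limits (rad/s): [2.39, 2.39, 3.01, 3.14, 3.14, 3.14].

### API

Orientations are given as a unit quaternion [w, x, y, z].
In Python, from rig import telemetry, capture, camera_model, finish_job gives the robot as it stands.
- The arm moves only by the shell command python3 -m inch 'ROWS' [FORCE]. ROWS is JSON, a list of rows, each a list of 5 numbers: the shift along the tool's x, y, z in m, then the turn about the tool's z in rad, then the finger opening in m, from 0 to 0.0854. A call has exactly 5 rows; each row shifts and turns the pose as measured when the row begins, along the tool's axes as they then stand; what a row does not reach is not made up. A row lasts 1/12 s, in which the tool goes at most 41.7 mm and 7.16 degrees, less where a joint would pass 70% of its speed; a pose out of reach is approached as far as the arm can. A call with a gripper value outside its range is refused whole. The fingers move at their own pace and stop on an object; FORCE is the grip in N (left out, the last holds). Time passes only in rows, so rows that do not move let the fingers close, or fill a call up. It gives the time, the measured TCP pose, the force and the opening at its end, in the units of the state.
- telemetry.sense(): the state, without advancing time (a new reading comes with each control period).
- capture(name): name is "scene" or "top" or "wrist"; returns the picture (420x560x3 uint8, blue, green, red); there is no depth.
- camera_model(name): a dict with "mtx" (3x3 intrinsics, pixels), "k1" (the pictures are not rectified: a ray, as slopes to the right and down, at radius r is drawn at 1 + k1 r^2 times it, then the intrinsics apply), "camera_from_world" (4x4, takes a point from world to camera coordinates). Camera axes: x right, y down, z forward; pixel columns grow to the right and rows downward; lengths in mm; the calibration is good to about 2 mm. A picture is of the moment at which its call begins: read the wrist's pose just before it. camera_model takes no time and is no camera call; for the wrist camera it gives the pose at the moment of the call.
- finish_job(): hands the job in, once; it reports no verdict.
The state is a dict: "time_s": time; "joints": joint angles; "dq": joint speeds; "tau": joint torques, N m; "eef_pos": TCP position; "ee_rot": TCP orientation; "force": force on the tool from outside, world axes, zero at the start; "wrist_torque": the same for the moment, N m; "grip_width": opening from 0.0 (shut) to 1.0 (fully open).
Only numpy, scipy, OpenCV 4.12 (cv2) and the standard library are available. Lean on these libraries where they do the work, as an engineer would, in place of code of your own. Each camera call takes 0.05 s, during which the arm holds its last target. There are 200 camera calls.

## Working session

There is one attempt and no reset: what is moved stays moved. The work goes in short steps, Python scripts to look and compute and a shell command to move; the robot and the scene stay as the last step left them, time stands still between calls to the robot, and variables do not carry over. Pictures are saved under pics/ and viewed, about 8 in all and at most 12, crops included, and the job is handed in when it is done.

```bash
ls; mkdir -p pics
cat > h.py <<'E'
import numpy as np, cv2
from rig import telemetry, capture, camera_model, finish_job
def ray(m,u,v):
    K=np.array(m["mtx"]);p=np.array([[[u,v]]],float)
    d=cv2.undistortPoints(p,K,np.array([m["k1"],0,0,0.]))[0,0]
    T=np.array(m["camera_from_world"]);R=T[:3,:3];c=-R.T@T[:3,3]
    return c,R.T@np.array([d[0],d[1],1])
def onz(m,u,v,z):
    c,d=ray(m,u,v);return c+d*(z-c[2])/d[2]
def proj(m,P):
    T=np.array(m["camera_from_world"]);q=T[:3,:3]@np.array(P,float)+T[:3,3];s=q[:2]/q[2]
    s=s*(1+m["k1"]*(s@s));K=np.array(m["mtx"]);return K[:2,:2]@s+K[:2,2]
E
python3 - <<'E'
from h import *
import json
for n in("scene","top"):
    cv2.imwrite(f"pics/{n}0.png",capture(n));print(n,{k:np.round(v,3).tolist() for k,v in camera_model(n).items()})
s=telemetry.sense();print(s)
E
```

```text
pics
scene {'mtx': [[529.05, 0.0, 284.813], [0.0, 529.05, 213.702], [0.0, 0.0, 1.0]], 'k1': -0.033, 'camera_from_world': [[-0.882, 0.472, 0.018, 498.061], [0.309, 0.605, -0.734, -72.806], [-0.357, -0.642, -0.679, 1548.595], [0.0, 0.0, 0.0, 1.0]]}
top {'mtx': [[515.883, 0.0, 281.42], [0.0, 515.883, 212.305], [0.0, 0.0, 1.0]], 'k1': -0.123, 'camera_from_world': [[0.026, -1.0, 0.008, -46.803], [-0.997, -0.026, -0.073, 565.868], [0.073, -0.006, -0.997, 1501.631], [0.0, 0.0, 0.0, 1.0]]}
{'time_s': 0.1, 'joints': array([ 9.75607215e-01,  3.13398330e-01,  1.49835227e+00, -6.34445584e-06,
        1.33100035e+00, -2.23404682e-01]), 'dq': array([ 0.00136814, -0.00010276, -0.00188726, -0.00161601, -0.00048935,
       -0.00087613]), 'tau': array([ 1.94078886e-03, -4.12898183e+01, -2.60140514e+01, -2.05352426e-04,
        3.07116599e-03,  3.11910719e-05]), 'eef_pos': array([190.605955  , 488.9338207 , 230.79343954]), 'ee_rot': array([ 2.15585684e-04,  8.25613912e-01,  5.64235175e-01, -5.37537729e-04]), 'force': array([ 0.23651439,  0.9793437 , -0.37955572]), 'wrist_torque': array([ 0.00735195,  0.01346692, -0.00675839]), 'grip_width': 1.0028632536426678}
```

View pics/top0.png

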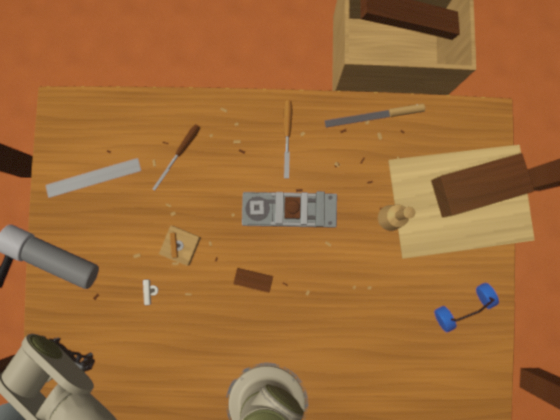

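View pics/scene0.png

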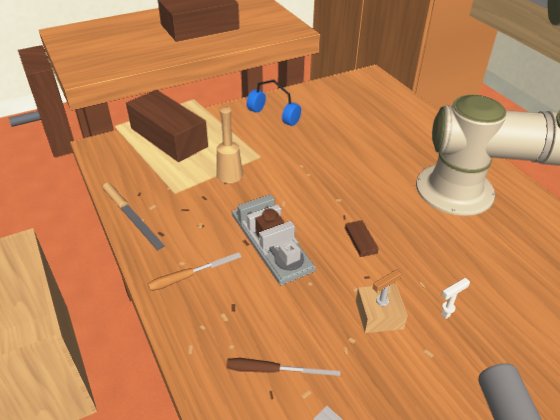

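Run:
```python
from h import *
a=cv2.imread("pics/top0.png")
c=[cv2.resize(a[y:y+50,x:x+66],None,fx=6,fy=6,interpolation=cv2.INTER_CUBIC) for x,y in((150,220),(235,183))]
b=cv2.imread("pics/scene0.png")
d=[cv2.resize(b[y:y+50,x:x+66],None,fx=6,fy=6,interpolation=cv2.INTER_CUBIC) for x,y in((350,265),(255,235))]
cv2.imwrite("pics/crop0.png",np.vstack([np.hstack(c),np.hstack(d)]))
m=camera_model("top")
for n,u,v,z in(("stand",180,246,50),("bar",174,245,130),("mouth",257,208,68)):print(n,onz(m,u,v,z).round(1))
```

```text
stand [459.4 258.8  50. ]
bar [461.5 260.3 130. ]
mouth [574.   38.4  68. ]
```

View pics/crop0.png

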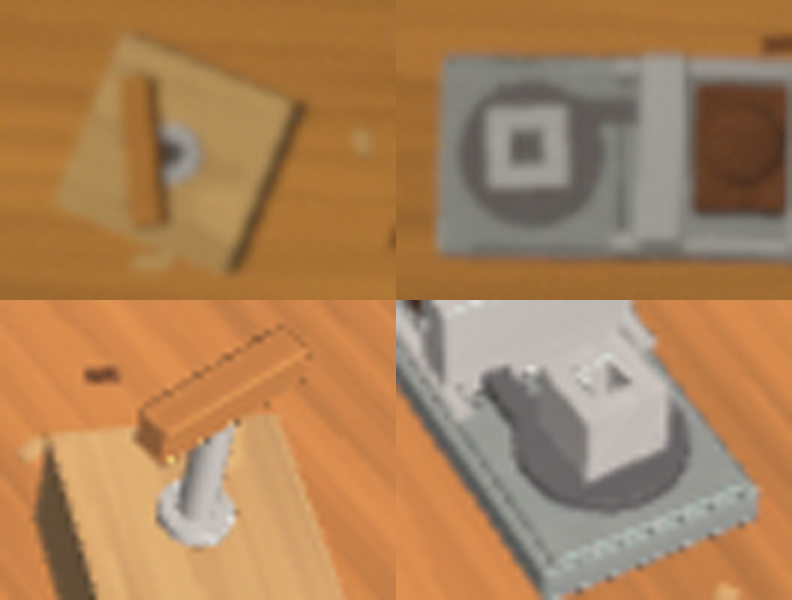

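```bash
python3 -m inch '[[-0.0128,0.0373,0,0,0.0854],[-0.0128,0.0373,0,0,0.0854],[-0.0128,0.0373,0,0,0.0854],[-0.0128,0.0373,0,0,0.0854],[-0.0128,0.0373,0,0,0.0854]]'
python3 -m inch '[[-0.0128,0.0373,0,0,0.0854],[-0.0128,0.0373,0,0,0.0854],[-0.0128,0.0373,0,0,0.0854],[-0.0128,0.0373,0,0,0.0854],[0,0,0,-0.11,0.0854]]'
python3 -m inch '[[0,0,0,-0.11,0.0854],[0,0,0,-0.11,0.0854],[0,0,0,-0.11,0.0854],[0,0,0,0,0.0854],[0,0,0,0,0.0854]]'
cat > st.py <<'E'
from h import *
def st():
    s=telemetry.sense();q=s["ee_rot"];w,x,y,z=q
    X=np.array([1-2*(y*y+z*z),2*(x*y+w*z)]);X/=np.linalg.norm(X);Y=np.array([X[1],-X[0]])
    zax=np.array([2*(x*z+w*y),2*(y*z-w*x),1-2*(x*x+y*y)])
    print("t",round(s["time_s"],2),"p",s["eef_pos"].round(1),"phi",round(np.arctan2(X[1],X[0]),3),"z",zax.round(3),"F",s["force"].round(1),"M",s["wrist_torque"].round(2),"g",round(s["grip_width"],3),"q",np.round(s["joints"],2))
    return s,X,Y
def to(t):
    s,X,Y=st();d=np.array(t)-s["eef_pos"];print("tool shift",round(d[:2]@X,1),round(d[:2]@Y,1),round(-d[2],1))
if __name__=="__main__":st()
E
python3 - <<'E'
from st import *
to([461.5,260.3,115]);m=camera_model("wrist");a=capture("wrist");cv2.imwrite("pics/w1.png",a)
print(proj(m,[461.5,260.3,130]),proj(m,[459.4,258.8,50]),np.round(m["camera_from_world"],2).tolist())
E
```

```text
time_s: 0.52
eef_pos: [340.7, 360.7, 229.0]
ee_rot: [-0.0, 0.822, 0.57, -0.002]
force: [1.3, 0.1, -0.1]
grip_width: 0.999
time_s: 0.93
eef_pos: [470.7, 249.5, 227.1]
ee_rot: [-0.0, 0.791, 0.612, -0.003]
force: [0.2, -0.3, 0.3]
grip_width: 0.994
time_s: 1.35
eef_pos: [472.5, 246.1, 224.7]
ee_rot: [-0.002, 0.676, 0.737, -0.005]
force: [0.2, 0.1, 0.7]
grip_width: 1.0
t 1.35 p [472.5 246.1 224.7] phi 1.657 z [-0.01  -0.005 -1.   ] F [0.2 0.1 0.7] M [ 0.03 -0.07  0.03] g 1.0 q [ 0.26  0.34  1.48 -0.    1.34 -1.4 ]
tool shift 15.1 -9.7 109.7
[297.67435608 195.14646709] [291.96344671 174.2487893 ] [[-0.09, 1.0, -0.01, -203.71], [0.96, 0.08, 0.25, -504.54], [0.25, 0.02, -0.97, 250.06], [0.0, 0.0, 0.0, 1.0]]
```

View pics/w1.png

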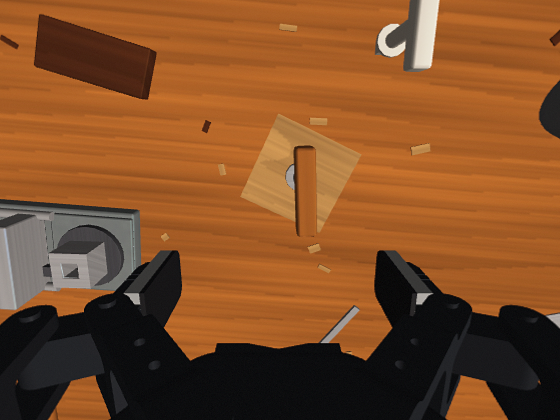

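Run:
```python
from st import *
a=cv2.imread("pics/w1.png");m=camera_model("wrist")
print(a[190,290:322].tolist()); print(a[140:150,305].tolist(), a[228:242,305].tolist())
for u,v in((305.5,147),(306,236),(305.5,190),(296,190),(316,190)):print(u,v,onz(m,u,v,130).round(1))
t=camera_model("top")
for u,v in((172.5,232.5),(174.5,257.7)):print(onz(t,u,v,130).round(1))
s=camera_model("scene")
```

```text
[[78, 142, 196], [77, 142, 196], [74, 140, 196], [79, 145, 202], [49, 95, 142], [17, 39, 65], [18, 35, 64], [23, 54, 99], [31, 75, 136], [41, 95, 171], [38, 95, 170], [40, 97, 171], [38, 96, 170], [39, 95, 171], [39, 95, 169], [39, 95, 168], [37, 92, 165], [39, 93, 168], [39, 95, 167], [39, 95, 168], [38, 94, 170], [40, 97, 171], [39, 97, 170], [39, 97, 171], [41, 102, 178], [39, 102, 179], [57, 111, 165], [70, 126, 176], [71, 128, 180], [73, 132, 182], [73, 130, 182], [73, 131, 183]]
[[68, 124, 174], [67, 121, 172], [66, 122, 172], [70, 123, 174], [72, 129, 182], [43, 79, 121], [13, 31, 56], [17, 36, 64], [25, 59, 108], [29, 74, 133]] [[38, 95, 169], [37, 94, 167], [39, 95, 168], [38, 95, 168], [36, 94, 168], [38, 94, 168], [38, 93, 167], [38, 92, 164], [42, 95, 168], [39, 97, 170], [40, 97, 172], [38, 96, 170], [39, 94, 169], [36, 91, 165]]
305.5 147 [425.2 262.3 130. ]
306 236 [493.4 270.1 130. ]
305.5 190 [457.  265.8 130. ]
296 190 [457.6 258.7 130. ]
316 190 [456.3 273.6 130. ]
[495.6 265.7 130. ]
[426.8 257.6 130. ]
```

```bash
python3 -m inch '[[0.010,-0.005,0,-0.015,0.0854],[0.010,-0.005,0,-0.013,0.0854],[0,0,0.03,0,0.0854],[0,0,0.03,0,0.0854],[0,0,0,0,0.0854]]'
python3 - <<'E'
from st import *
to([460.5,265.5,103]);m=camera_model("wrist");a=capture("wrist");cv2.imwrite("pics/w2.png",a)
print(proj(m,[460.5,265.5,130]))
E
```

```text
time_s: 1.82
eef_pos: [457.8, 269.7, 164.6]
ee_rot: [-0.001, 0.666, 0.746, -0.003]
force: [-1.1, -0.4, -2.3]
grip_width: 0.998
t 1.82 p [457.8 269.7 164.6] phi 1.683 z [-0.006 -0.003 -1.   ] F [-1.1 -0.4 -2.3] M [ 0.07  0.   -0.05] g 0.998 q [ 0.31  0.39  1.57 -0.    1.19 -1.37]
tool shift -4.5 2.3 61.6
[269.36450654 238.71691109]
```

View pics/w2.png

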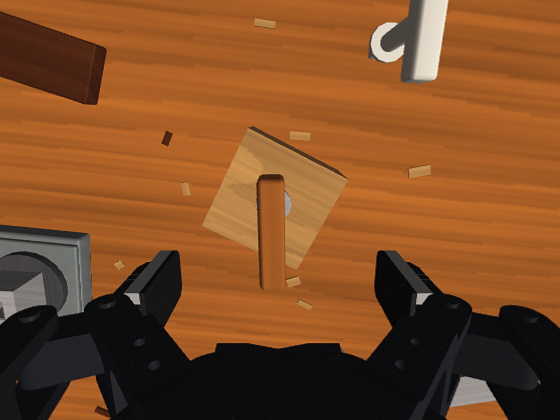

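```bash
python3 -m inch '[[-0.0035,0.0023,0,0,0.0854],[0,0,0.02,0,0.0854],[0,0,0.02,0,0.0854],[0,0,0.015,0,0.0854],[0,0,0.003,0,0.0854]]'
python3 st.py
python3 -m inch '[[0,0,0,0,0.03],[0,0,0,0,0.02],[0,0,0,0,0.0],[0,0,0,0,0.0],[0,0,0,0,0.0]]' 70
python3 st.py
python3 -m inch '[[0,0,0,0,0.0],[0,0,0,0,0.0],[0,0,0,0,0.0],[0,0,0,0,0.0],[0,0,0,0,0.0]]' 70
python3 st.py
```

```text
time_s: 2.28
eef_pos: [465.8, 269.2, 117.3]
ee_rot: [0.003, 0.666, 0.746, 0.005]
force: [-0.1, 0.2, 0.1]
grip_width: 1.004
t 2.28 p [465.8 269.2 117.3] phi 1.683 z [ 0.011  0.003 -1.   ] F [-0.1  0.2  0.1] M [-0.02 -0.03 -0.03] g 1.004 q [ 0.31  0.45  1.62 -0.    1.06 -1.38]
time_s: 2.7
eef_pos: [468.5, 270.1, 123.4]
ee_rot: [0.005, 0.666, 0.746, 0.008]
force: [-0.3, -0.7, -0.3]
grip_width: 0.3
t 2.7 p [468.5 270.1 123.4] phi 1.683 z [ 0.019  0.005 -1.   ] F [-0.3 -0.7 -0.3] M [-0.02  0.02  0.03] g 0.3 q [ 0.31  0.45  1.61 -0.    1.07 -1.38]
time_s: 3.12
eef_pos: [468.6, 270.1, 124.3]
ee_rot: [0.006, 0.666, 0.746, 0.009]
force: [-0.5, -0.4, -0.1]
grip_width: 0.153
t 3.12 p [468.6 270.1 124.3] phi 1.683 z [ 0.02   0.005 -1.   ] F [-0.5 -0.4 -0.1] M [0.   0.01 0.  ] g 0.153 q [ 0.31  0.44  1.61 -0.    1.07 -1.38]
```

```bash
python3 -m inch '[[0,0,0,0,0.0],[0,0,-0.004,0,0.04],[0,0,-0.004,0,0.06],[0,0,0,0,0.06],[0,0,0,0,0.06]]' 70
python3 st.py
python3 -m inch '[[-0.0015,-0.0035,0,0,0.06],[-0.001,-0.003,0,0,0.06],[0,-0.0015,0,0,0.06],[0,0,0,0,0.06],[0,0,0,0,0.06]]' 70
python3 - <<'E'
from st import *
to([460.5,265.5,103]);m=camera_model("wrist");a=capture("wrist");cv2.imwrite("pics/w3.png",a)
print(proj(m,[460.5,265.5,130]))
E
```

```text
time_s: 3.53
eef_pos: [468.7, 270.1, 133.4]
ee_rot: [0.006, 0.666, 0.746, 0.009]
force: [-0.2, -0.1, 0.4]
grip_width: 0.696
t 3.53 p [468.7 270.1 133.4] phi 1.683 z [ 0.021  0.006 -1.   ] F [-0.2 -0.1  0.4] M [-0.02  0.05 -0.01] g 0.696 q [ 0.31  0.43  1.6  -0.    1.09 -1.38]
time_s: 3.95
eef_pos: [460.0, 266.3, 133.4]
ee_rot: [0.006, 0.666, 0.746, 0.009]
force: [-0.4, 0.2, -0.1]
grip_width: 0.707
t 3.95 p [460.  266.3 133.4] phi 1.683 z [ 0.021  0.006 -1.   ] F [-0.4  0.2 -0.1] M [0.   0.01 0.01] g 0.707 q [ 0.3   0.41  1.63 -0.    1.08 -1.38]
tool shift -0.9 0.4 30.4
[274.79396593 258.28233477]
```

View pics/w3.png

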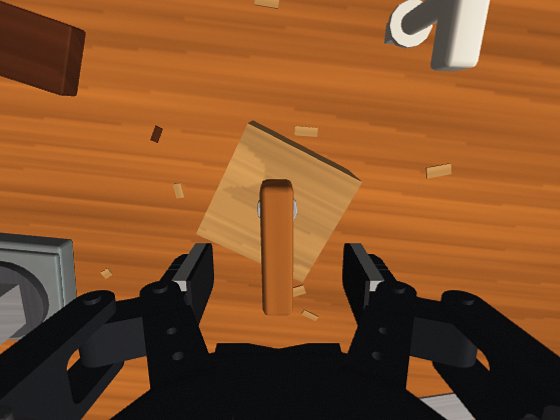

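```bash
python3 -m inch '[[-0.0005,0,0.007,0,0.06],[0,0,0.008,0,0.06],[0,0,0.007,0,0.06],[0,0,0.004,0,0.06],[0,0,0.002,0,0.06]]' 70
python3 st.py
python3 -m inch '[[0,0,0.001,0,0.03],[0,0,0,0,0.0],[0,0,0,0,0.0],[0,0,0,0,0.0],[0,0,0,0,0.0]]' 70
python3 st.py
python3 -m inch '[[0,0,0,0,0.0],[0,0,0,0,0.0],[0,0,0,0,0.0],[0,0,0,0,0.0],[0,0,0,0,0.0]]' 70
python3 st.py
```

```text
time_s: 4.42
eef_pos: [460.7, 265.9, 102.2]
ee_rot: [0.006, 0.666, 0.745, 0.009]
force: [-0.4, 0.2, 0.3]
grip_width: 0.704
t 4.42 p [460.7 265.9 102.2] phi 1.683 z [ 0.02   0.006 -1.   ] F [-0.4  0.2  0.3] M [ 0.04  0.02 -0.03] g 0.704 q [ 0.3   0.46  1.66 -0.    1.01 -1.38]
time_s: 4.83
eef_pos: [460.7, 266.0, 100.4]
ee_rot: [0.005, 0.666, 0.746, 0.009]
force: [-0.2, 0.4, -2.1]
grip_width: 0.176
t 4.83 p [460.7 266.  100.4] phi 1.683 z [ 0.02   0.005 -1.   ] F [-0.2  0.4 -2.1] M [-0.06  0.04  0.02] g 0.176 q [ 0.3   0.46  1.66 -0.    1.01 -1.38]
time_s: 5.25
eef_pos: [460.4, 265.9, 100.3]
ee_rot: [0.005, 0.666, 0.746, 0.008]
force: [-0.5, -0.5, -0.3]
grip_width: 0.176
t 5.25 p [460.4 265.9 100.3] phi 1.683 z [ 0.019  0.005 -1.   ] F [-0.5 -0.5 -0.3] M [0.06 0.05 0.  ] g 0.176 q [ 0.3   0.46  1.66 -0.    1.01 -1.38]
```

```bash
python3 -m inch '[[0,0,-0.005,0,0.0],[0,0,-0.01,0,0.0],[0,0,-0.014,0,0.0],[0,0,-0.016,0,0.0],[0,0,-0.016,0,0.0]]' 70
python3 -m inch '[[0,0,-0.012,0,0.0],[0,0,-0.008,0,0.0],[0,0,-0.004,0,0.0],[0,0,0,0,0.0],[0,0,0,0,0.0]]' 70
python3 - <<'E'
from st import *
to([574,38.4,185]);m=camera_model("wrist");a=capture("wrist");cv2.imwrite("pics/w4.png",a)
b=capture("scene");cv2.imwrite("pics/s4.png",b)
E
```

```text
time_s: 5.67
eef_pos: [458.2, 265.3, 163.2]
ee_rot: [0.004, 0.666, 0.745, 0.006]
force: [0.7, -1.2, -1.1]
grip_width: 0.176
time_s: 6.08
eef_pos: [458.9, 265.6, 194.7]
ee_rot: [0.006, 0.666, 0.746, 0.01]
force: [0.3, -0.0, -1.6]
grip_width: 0.175
t 6.08 p [458.9 265.6 194.7] phi 1.683 z [ 0.022  0.007 -1.   ] F [ 0.3 -0.  -1.6] M [-0.09  0.03 -0.02] g 0.175 q [ 0.3   0.34  1.56 -0.    1.22 -1.38]
tool shift -238.6 89.0 9.7
```

```bash
python3 -m inch '[[-0.012,0.008,0,0,0],[-0.022,0.014,0,0,0],[-0.030,0.019,0,0,0],[-0.032,0.021,0,0,0],[-0.032,0.021,0,0,0]]' 70
python3 -m inch '[[-0.032,0.021,0,0,0],[-0.030,0.020,0,0,0],[-0.024,0.015,0,0,0],[-0.016,0.010,0,0,0],[-0.010,0.006,0,0,0]]' 70
python3 -m inch '[[-0.004,0.002,0,0,0],[0,0,0,0,0],[0,0,0,0,0],[0,0,0,0,0],[0,0,0,0,0]]' 70
python3 - <<'E'
from st import *
to([574,38.4,185]);m=camera_model("wrist");a=capture("wrist");cv2.imwrite("pics/w5.png",a)
print(proj(m,[574,38.4,68]))
t=capture("top");cv2.imwrite("pics/t5.png",t)
E
```

```text
time_s: 6.6
eef_pos: [553.8, 148.9, 191.9]
ee_rot: [0.003, 0.663, 0.749, 0.007]
force: [0.9, -0.3, -0.9]
grip_width: 0.177
time_s: 7.02
eef_pos: [643.4, 35.8, 186.7]
ee_rot: [0.0, 0.664, 0.747, 0.005]
force: [-0.4, -0.0, -2.2]
grip_width: 0.176
time_s: 7.43
eef_pos: [645.1, 31.3, 183.0]
ee_rot: [-0.002, 0.665, 0.747, 0.003]
force: [-0.2, -0.1, -0.2]
grip_width: 0.176
t 7.43 p [645.1  31.3 183. ] phi 1.686 z [ 0.     0.008 -1.   ] F [-0.2 -0.1 -0.2] M [-0.06  0.05 -0.01] g 0.176 q [-0.14  0.62  1.16  0.01  1.36 -1.82]
tool shift 15.3 -69.8 -2.0
[296.02618052 111.07996439]
```

View pics/w5.png

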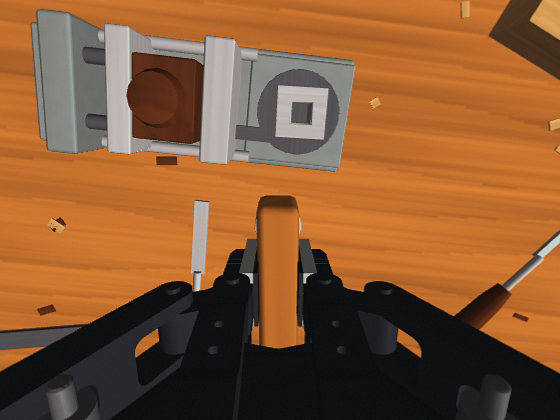

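Run:
```python
from st import *
m=camera_model("wrist");a=cv2.imread("pics/w5.png");g=cv2.cvtColor(a,cv2.COLOR_BGR2GRAY)
c=cv2.resize(a[76:148,260:345],None,fx=8,fy=8,interpolation=cv2.INTER_CUBIC);cv2.imwrite("pics/c5.png",c)
sub=g[76:148,265:345];
up=cv2.resize(sub,None,fx=4,fy=4,interpolation=cv2.INTER_CUBIC)
for th in(150,165,180):
    b=(up>th).astype(np.uint8);cs,h=cv2.findContours(b,cv2.RETR_CCOMP,cv2.CHAIN_APPROX_NONE)
    for k in cs:
        if cv2.contourArea(k)>2000:
            r=cv2.boxPoints(cv2.minAreaRect(k));P=np.array([onz(m,265+(x+.5)/4-.5,76+(y+.5)/4-.5,68)[:2] for x,y in r])
            e=P[1]-P[0];f=P[2]-P[1];print(th,cv2.contourArea(k),P.mean(0).round(1),np.hypot(*e).round(1),np.hypot(*f).round(1),"ang",np.arctan2(e[1],e[0])%(np.pi/2),np.arctan2(f[1],f[0])%(np.pi/2))
# vice base edge: left edge right end
for u,v in((354,61),(337,170),(218,38),(236,38),(225,163),(202,161)):print(onz(m,u,v,20 if u>300 else 76).round(1))
```

```text
150 39778.0 [574.8  42.6] 37.9 37.7 ang 0.049949775197771995 0.05739681838520605
150 7811.5 [574.9  42.6] 17.6 16.9 ang 0.06584990044016825 0.060635132633830136
165 39130.5 [574.8  42.5] 37.6 37.5 ang 0.0513082986904525 0.05858216879883571
165 8211.0 [575.   42.3] 17.9 17.9 ang 0.0642758709062976 0.06000202543056221
180 38363.5 [574.7  42.6] 37.5 37.2 ang 0.05404315754369193 0.06083567178667337
180 9213.0 [575.5  38.1] 18.4 27.8 ang 0.06684860170144047 0.07137271340860529
[525.9  86.1  20. ]
[622.6  87.1  20. ]
[531.7 -22.8  76. ]
[530.3 -10.3  76. ]
[618.9 -11.5  76. ]
[619.4 -29.2  76. ]
```

View pics/c5.png

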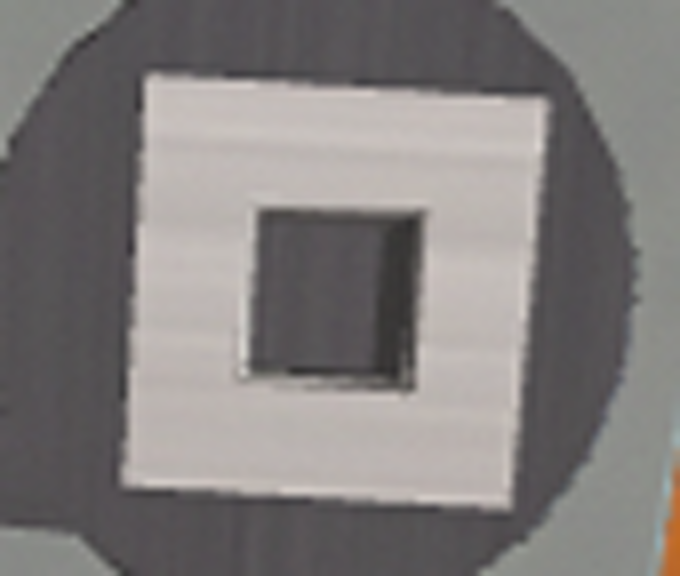

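```bash
python3 -m inch '[[0.002,-0.007,0,0,0],[0.004,-0.014,0,0,0],[0.004,-0.016,0,0,0],[0.004,-0.015,0,0,0],[0.003,-0.010,0,0,0]]' 70
python3 -m inch '[[0.001,-0.004,0,0,0],[0,0,0,0.03,0],[0,0,0,0.025,0],[0,0,0,0,0],[0,0,0,0,0]]' 70
python3 - <<'E'
from st import *
to([575.,42.5,183]);cv2.imwrite("pics/w6.png",capture("wrist"))
m=camera_model("scene");b=capture("scene");cv2.imwrite("pics/s6.png",b)
u,v=proj(m,[575,42.5,90]).astype(int);print(u,v)
cv2.imwrite("pics/c6.png",cv2.resize(b[v-75:v+45,u-60:u+60],None,fx=5,fy=5,interpolation=cv2.INTER_CUBIC))
E
```

```text
time_s: 7.95
eef_pos: [579.5, 43.3, 183.4]
ee_rot: [-0.001, 0.664, 0.748, 0.004]
force: [-0.3, -1.1, -2.0]
grip_width: 0.177
time_s: 8.37
eef_pos: [574.0, 45.7, 185.2]
ee_rot: [-0.001, 0.684, 0.729, 0.004]
force: [1.0, -0.3, -1.0]
grip_width: 0.176
t 8.37 p [574.   45.7 185.2] phi 1.634 z [ 0.005  0.007 -1.   ] F [ 1.  -0.3 -1. ] M [ 0.04 -0.02 -0.03] g 0.176 q [-0.13  0.46  1.41  0.01  1.27 -1.76]
tool shift -3.2 0.8 2.2
290 240
```

View pics/c6.png

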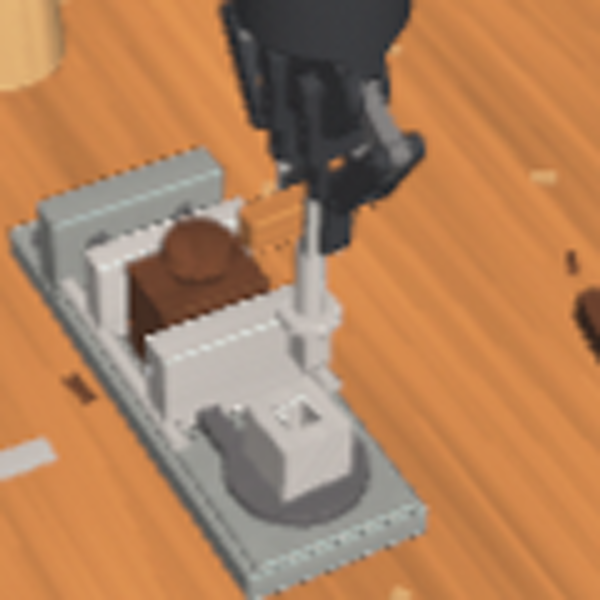

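Run:
```python
from st import *
m=camera_model("scene")
print("mouth pred",proj(m,[574.8,42.5,68]),"px (290,247.2)"); print("foot pred",proj(m,[574,45.7,105]),"px (293.6,240)?",proj(m,[574,45.7,135]))
print(onz(m,290,247.2,68),onz(m,293.6,240,105))
a=cv2.imread("pics/s6.png")
# foot region: print gray rows
g=cv2.cvtColor(a,cv2.COLOR_BGR2GRAY)
print(g[224:246,282:304])
```

```text
mouth pred [290.04201294 247.25974813] px (290,247.2)
foot pred [291.37481397 237.1498286 ] px (293.6,240)? [291.71268932 228.01479583]
[574.79521482  42.28014629  68.        ] [573.86195649  56.2918835  105.        ]
[[178 175 182 186 184 187 170 141 155 179 191 189 175 182 182 163 155 156
  156 156 157 153]
 [187 186 187 188 191 193 172 141 156 180 190 189 173 184 191 176 159 155
  156 156 157 156]
 [188 189 189 186 190 192 172 143 156 180 191 189 172 184 191 198 170 154
  155 156 156 156]
 [190 188 187 161 181 193 189 160 160 179 191 189 179 189 193 196 167 149
  153 155 156 156]
 [188 188 189 155 163 187 192 187 185 186 191 190 190 195 194 182 158 146
  150 153 155 156]
 [187 193 213 196 149 162 187 192 193 194 193 193 194 194 199 193 160 145
  146 150 154 156]
 [217 198 192 187 160 146 171 190 196 195 200 203 210 196 181 168 151 144
  145 148 151 154]
 [192 187 185 186 182 162 168 175 183 189 191 194 197 187 167 154 149 145
  144 146 146 150]
 [185 186 186 186 187 165 139 129 153 180 186 180 169 174 159 150 150 149
  149 148 145 147]
 [186 187 186 185 186 164 130 116 132 174 187
[... 464 characters left out ...]
2 166 179 164 146 141 138 137
  140 144 147 147]
 [185 185 185 186 186 186 187 186 162 159 164 176 191 186 154 142 140 137
  136 139 145 146]
 [185 186 186 187 188 188 187 186 186 187 165 165 184 192 180 142 136 139
  136 137 141 144]
 [187 188 189 188 186 186 188 190 192 196 189 168 170 187 187 179 155 140
  139 137 137 141]
 [188 187 186 189 190 191 190 191 192 194 196 189 173 182 186 179 154 141
  140 138 136 137]
 [187 188 191 192 194 195 193 191 191 192 195 196 190 177 167 148 141 142
  141 140 136 135]
 [189 191 192 193 194 195 195 208 213 199 192 195 195 184 162 149 134 137
  140 140 138 135]
 [189 190 192 193 193 192 212 199 175 193 195 192 195 193 177 157 136 131
  139 140 139 137]]
```

```bash
python3 -m inch '[[-0.0018,0.0005,0,0,0],[-0.0012,0.0002,0.004,0,0],[0,0,0.007,0,0],[0,0,0.008,0,0],[0,0,0.005,0,0]]' 70
python3 -m inch '[[0,0,0.003,0,0],[0,0,0.001,0,0],[0,0,0,0,0],[0,0,0,0,0],[0,0,0,0,0]]' 70
python3 -c "
from st import *
to([574.8,42.4,151])"
```

```text
time_s: 8.88
eef_pos: [575.8, 42.1, 159.3]
ee_rot: [-0.0, 0.684, 0.729, 0.005]
force: [-0.1, 0.8, -1.9]
grip_width: 0.177
time_s: 9.3
eef_pos: [575.0, 42.3, 152.4]
ee_rot: [-0.002, 0.684, 0.729, 0.004]
force: [-0.8, 0.0, -0.9]
grip_width: 0.177
t 9.3 p [575.   42.3 152.4] phi 1.635 z [ 0.002  0.008 -1.   ] F [-0.8  0.  -0.9] M [ 0.06  0.01 -0.09] g 0.177 q [-0.13  0.49  1.45  0.01  1.2  -1.77]
tool shift 0.1 -0.2 1.4
```

```bash
python3 -m inch '[[0,0.0006,0.001,0,0],[0,0,0.0015,0,0],[0,0,0.0015,0,0],[0,0,0.001,0,0],[0,0,0,0,0]]' 70; python3 st.py
```

```text
time_s: 9.72
eef_pos: [576.1, 42.4, 147.8]
ee_rot: [-0.001, 0.684, 0.73, 0.004]
force: [1.3, 1.6, -1.3]
grip_width: 0.173
t 9.72 p [576.1  42.4 147.8] phi 1.635 z [ 0.004  0.007 -1.   ] F [ 1.3  1.6 -1.3] M [-0.03 -0.04  0.  ] g 0.173 q [-0.13  0.5   1.45  0.01  1.19 -1.77]
```

```bash
python3 -m inch '[[0,0,0.0012,0,0],[0,0,0.0012,0,0],[0,0,0.0012,0,0],[0,0,0,0,0],[0,0,0,0,0]]' 70; python3 st.py
```

```text
time_s: 10.13
eef_pos: [576.2, 42.3, 143.8]
ee_rot: [-0.001, 0.684, 0.73, 0.004]
force: [-0.0, 1.0, -1.9]
grip_width: 0.177
t 10.13 p [576.2  42.3 143.8] phi 1.635 z [ 0.004  0.007 -1.   ] F [-0.   1.  -1.9] M [-0.03 -0.03 -0.01] g 0.177 q [-0.13  0.5   1.46  0.01  1.18 -1.77]
```

```bash
python3 -m inch '[[0,0,0.0012,0,0],[0,0,0.0012,0,0],[0,0,0.0012,0,0],[0,0,0,0,0],[0,0,0,0,0]]' 70; python3 st.py
python3 -m inch '[[0,0,0.0012,0,0],[0,0,0.0012,0,0],[0,0,0.0012,0,0],[0,0,0,0,0],[0,0,0,0,0]]' 70; python3 st.py
```

```text
time_s: 10.55
eef_pos: [576.2, 42.3, 139.9]
ee_rot: [-0.001, 0.684, 0.73, 0.004]
force: [0.1, 0.2, -1.2]
grip_width: 0.175
t 10.55 p [576.2  42.3 139.9] phi 1.635 z [ 0.004  0.007 -1.   ] F [ 0.1  0.2 -1.2] M [-0.06 -0.05  0.05] g 0.175 q [-0.13  0.51  1.46  0.01  1.17 -1.77]
time_s: 10.97
eef_pos: [576.2, 42.3, 135.9]
ee_rot: [-0.001, 0.684, 0.729, 0.004]
force: [-0.2, -0.5, -1.9]
grip_width: 0.176
t 10.97 p [576.2  42.3 135.9] phi 1.635 z [ 0.005  0.007 -1.   ] F [-0.2 -0.5 -1.9] M [-0.07  0.07  0.01] g 0.176 q [-0.13  0.51  1.47  0.01  1.16 -1.77]
```

```bash
python3 -m inch '[[0,0,0.0015,0,0],[0,0,0.0015,0,0],[0,0,0.0015,0,0],[0,0,0.0015,0,0],[0,0,0,0,0]]' 70; python3 st.py
python3 -m inch '[[0,0,0.0015,0,0],[0,0,0.0015,0,0],[0,0,0.0015,0,0],[0,0,0.0005,0,0],[0,0,0,0,0]]' 70; python3 st.py
```

```text
time_s: 11.38
eef_pos: [576.3, 42.4, 129.3]
ee_rot: [-0.001, 0.684, 0.73, 0.004]
force: [-0.0, 0.3, -1.7]
grip_width: 0.176
t 11.38 p [576.3  42.4 129.3] phi 1.635 z [ 0.005  0.007 -1.   ] F [-0.   0.3 -1.7] M [-0.13  0.03  0.01] g 0.176 q [-0.13  0.52  1.47  0.01  1.15 -1.77]
time_s: 11.8
eef_pos: [576.3, 42.4, 123.7]
ee_rot: [-0.001, 0.684, 0.729, 0.004]
force: [0.7, -0.9, -0.9]
grip_width: 0.176
t 11.8 p [576.3  42.4 123.7] phi 1.635 z [ 0.005  0.007 -1.   ] F [ 0.7 -0.9 -0.9] M [-0.09 -0.09  0.01] g 0.176 q [-0.13  0.53  1.48  0.01  1.13 -1.77]
```

```bash
python3 -m inch '[[0,0,0.001,0,0],[0,0,0.001,0,0],[0,0,0.001,0,0],[0,0,0.0,0,0],[0,0,0,0,0]]' 70; python3 st.py
```

```text
time_s: 12.22
eef_pos: [576.4, 42.4, 120.4]
ee_rot: [-0.001, 0.684, 0.73, 0.004]
force: [-0.9, -0.5, -1.2]
grip_width: 0.178
t 12.22 p [576.4  42.4 120.4] phi 1.635 z [ 0.005  0.007 -1.   ] F [-0.9 -0.5 -1.2] M [-0.05 -0.05 -0.05] g 0.178 q [-0.13  0.53  1.48  0.01  1.13 -1.77]
```

```bash
python3 -m inch '[[0,0,0.001,0,0],[0,0,0.0008,0,0],[0,0,0.0005,0,0],[0,0,0.0,0,0],[0,0,0,0,0]]' 70; python3 st.py
```

```text
time_s: 12.63
eef_pos: [576.6, 42.4, 118.4]
ee_rot: [-0.0, 0.684, 0.73, 0.004]
force: [0.2, 0.0, -1.8]
grip_width: 0.173
t 12.63 p [576.6  42.4 118.4] phi 1.635 z [ 0.005  0.007 -1.   ] F [ 0.2  0.  -1.8] M [-0.09  0.01 -0.04] g 0.173 q [-0.13  0.53  1.48  0.01  1.12 -1.77]
```

```bash
python3 -m inch '[[0,0,0.0005,0,0],[0,0,0.0005,0,0],[0,0,0.0,0,0],[0,0,0.0,0,0],[0,0,0,0,0]]' 70; python3 st.py
```

```text
time_s: 13.05
eef_pos: [576.8, 42.4, 118.4]
ee_rot: [0.0, 0.684, 0.73, 0.005]
force: [-1.2, -0.9, 0.5]
grip_width: 0.177
t 13.05 p [576.8  42.4 118.4] phi 1.635 z [ 0.006  0.007 -1.   ] F [-1.2 -0.9  0.5] M [ 0.02  0.18 -0.02] g 0.177 q [-0.13  0.53  1.48  0.01  1.12 -1.77]
```

```bash
python3 -m inch '[[0,0,0,0.03,0],[0,0,0,0.05,0],[0,0,0,0.05,0],[0,0,0,0.04,0],[0,0,0,0,0]]' 100; python3 st.py
```

```text
time_s: 13.47
eef_pos: [576.5, 42.1, 118.5]
ee_rot: [-0.0, 0.745, 0.667, 0.004]
force: [-0.9, 0.8, 0.9]
grip_width: 0.165
t 13.47 p [576.5  42.1 118.5] phi 1.459 z [ 0.006  0.005 -1.   ] F [-0.9  0.8  0.9] M [-0.11  0.14  0.07] g 0.165 q [-0.13  0.53  1.48  0.01  1.12 -1.59]
```

```bash
python3 -m inch '[[0,0,0,0.05,0],[0,0,0,0.05,0],[0,0,0,0.05,0],[0,0,0,0.05,0],[0,0,0,0,0]]' 100; python3 st.py
```

```text
time_s: 13.88
eef_pos: [576.5, 42.0, 118.5]
ee_rot: [-0.0, 0.809, 0.588, 0.004]
force: [-0.9, -0.7, 1.0]
grip_width: 0.172
t 13.88 p [576.5  42.  118.5] phi 1.258 z [ 0.006  0.005 -1.   ] F [-0.9 -0.7  1. ] M [-0.11  0.19  0.07] g 0.172 q [-0.13  0.53  1.48  0.01  1.12 -1.39]
```

```bash
python3 -m inch '[[0,0,0,0.05,0],[0,0,0,0.05,0],[0,0,0,0.05,0],[0,0,0,0.05,0],[0,0,0,0,0]]' 100; python3 st.py;  python3 -m inch '[[0,0,0,0.05,0],[0,0,0,0.05,0],[0,0,0,0.05,0],[0,0,0,0.04,0],[0,0,0,0,0]]' 100; python3 st.py
python3 - <<'E'
from h import *
m=camera_model("scene");b=capture("scene");cv2.imwrite("pics/s7.png",b)
t=camera_model("top");a=capture("top");cv2.imwrite("pics/t7.png",a)
b0=cv2.imread("pics/s6.png")
f=lambda im:cv2.resize(im[190:290,225:325],None,fx=4,fy=4,interpolation=cv2.INTER_CUBIC)
cv2.imwrite("pics/c7.png",np.hstack([f(b0),f(b)]))
E
```

```text
time_s: 14.3
eef_pos: [576.5, 42.0, 118.4]
ee_rot: [-0.0, 0.862, 0.507, 0.003]
force: [-0.4, -0.7, 1.3]
grip_width: 0.168
t 14.3 p [576.5  42.  118.4] phi 1.063 z [ 0.005  0.004 -1.   ] F [-0.4 -0.7  1.3] M [-0.15  0.19  0.06] g 0.168 q [-0.13  0.53  1.48  0.01  1.12 -1.2 ]
time_s: 14.72
eef_pos: [576.4, 42.1, 118.4]
ee_rot: [-0.001, 0.904, 0.428, 0.003]
force: [-1.0, -1.3, 1.4]
grip_width: 0.167
t 14.72 p [576.4  42.1 118.4] phi 0.884 z [ 0.005  0.004 -1.   ] F [-1.  -1.3  1.4] M [-0.11  0.18  0.07] g 0.167 q [-0.13  0.53  1.48  0.    1.12 -1.02]
```

View pics/c7.png

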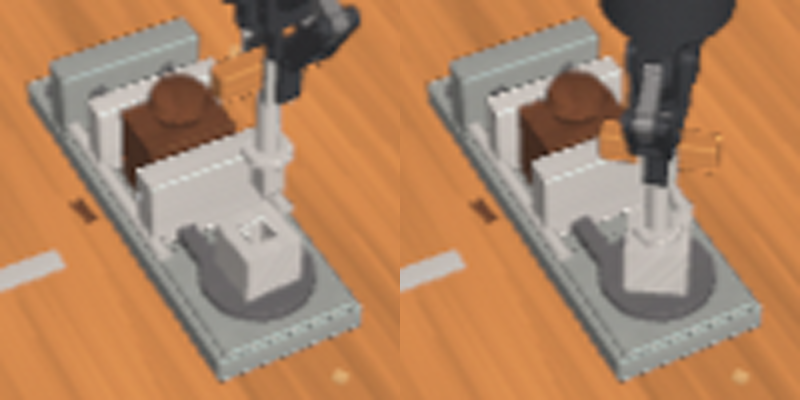

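```bash
python3 -m inch '[[0,0,0,0.05,0],[0,0,0,0.05,0],[0,0,0,0.05,0],[0,0,0,0.03,0],[0,0,0,0,0]]' 100; python3 st.py;  python3 -m inch '[[0,0,0,0.04,0],[0,0,0,0.03,0],[0,0,0,0.0,0],[0,0,0,0,0],[0,0,0,0,0]]' 100; python3 st.py
```

```text
time_s: 15.23
eef_pos: [576.4, 42.1, 118.5]
ee_rot: [-0.001, 0.937, 0.348, 0.003]
force: [-1.1, -0.0, 2.3]
grip_width: 0.171
t 15.23 p [576.4  42.1 118.5] phi 0.712 z [ 0.005  0.004 -1.   ] F [-1.1 -0.   2.3] M [-0.14  0.21  0.08] g 0.171 q [-0.13  0.53  1.48  0.    1.12 -0.85]
time_s: 15.65
eef_pos: [576.4, 42.1, 118.5]
ee_rot: [-0.001, 0.947, 0.321, 0.003]
force: [-1.1, 0.3, 0.9]
grip_width: 0.174
t 15.65 p [576.4  42.1 118.5] phi 0.653 z [ 0.005  0.003 -1.   ] F [-1.1  0.3  0.9] M [-0.23  0.22  0.03] g 0.174 q [-0.13  0.53  1.48  0.    1.12 -0.79]
```

Run:
```python
from h import *
m=camera_model("scene");b=capture("scene");cv2.imwrite("pics/s8.png",b)
g0=cv2.cvtColor(cv2.imread("pics/s6.png"),6);g=cv2.cvtColor(b,6);g7=cv2.cvtColor(cv2.imread("pics/s7.png"),6)
pts=np.array([[260.5,237.5],[261,240],[247.5,215.5],[248,218],[237.5,208],[262,222]],np.float32)[:,None]
for n,gg in(("s7",g7),("s8",g)):
    q,s,_=cv2.calcOpticalFlowPyrLK(g0,gg,pts,None,winSize=(9,9),maxLevel=1)
    for p,r,k,nm in zip(pts[:,0],q[:,0],s[:,0],("mov","mov","back","back","cheek","blank")):
        print(n,nm,k,(onz(m,*r,76)-onz(m,*p,76)).round(1)[:2])
f=lambda im:cv2.resize(im[190:270,225:325],None,fx=4,fy=4,interpolation=cv2.INTER_CUBIC)
```

```text
s7 mov 1 [ 0.1 -7. ]
s7 mov 1 [ 0.5 -7.6]
s7 back 1 [-0.1 -1.8]
s7 back 1 [ 0.1 -1.7]
s7 cheek 1 [-0.1 -0.2]
s7 blank 1 [-0.2 -3.2]
s8 mov 1 [ 0.2 -8.9]
s8 mov 1 [ 0.2 -9. ]
s8 back 1 [-0.3 -4.2]
s8 back 1 [-0.2 -4.3]
s8 cheek 1 [-0.1 -0.2]
s8 blank 1 [-0.1 -6. ]
```

```bash
python3 -m inch '[[0,0,0,0.025,0],[0,0,0,0.02,0],[0,0,0,0,0],[0,0,0,0,0],[0,0,0,0,0]]' 100; python3 st.py
python3 -m inch '[[0,0,0,0,0.03],[0,0,0,0,0.05],[0,0,0,0,0.05],[0,0,0,0,0.05],[0,0,0,0,0.05]]' 100; python3 st.py
python3 -m inch '[[0,0,-0.004,0,0.05],[0,0,-0.01,0,0.05],[0,0,-0.015,0,0.05],[0,0,-0.015,0,0.05],[0,0,-0.015,0,0.05]]' 100
python3 -m inch '[[0,0,-0.015,0,0.05],[0,0,-0.015,0,0.05],[0,0,-0.012,0,0.05],[0,0,-0.006,0,0.05],[0,0,0,0,0.05]]' 100; python3 st.py
python3 - <<'E'
from h import *
m=camera_model("scene");b=capture("scene");cv2.imwrite("pics/s9.png",b);w=capture("wrist");cv2.imwrite("pics/w9.png",w)
g0=cv2.cvtColor(cv2.imread("pics/s6.png"),6);g=cv2.cvtColor(b,6)
pts=np.array([[260.5,237.5],[261,240],[247.5,215.5],[248,218],[237.5,208],[262,222]],np.float32)[:,None]
q,s,_=cv2.calcOpticalFlowPyrLK(g0,g,pts,None,winSize=(9,9),maxLevel=1)
for p,r,nm in zip(pts[:,0],q[:,0],("mov","mov","back","back","cheek","blank")): print(nm,(onz(m,*r,76)-onz(m,*p,76)).round(1)[:2])
cv2.imwrite("pics/c9.png",np.hstack([w[:,:],cv2.resize(b[180:285,220:290],(280,420),interpolation=cv2.INTER_CUBIC)][:1]+[cv2.resize(b[180:300,245-25:300+0],(240,420),interpolation=cv2.INTER_CUBIC)]))
E
```

```text
time_s: 16.12
eef_pos: [576.5, 42.1, 118.5]
ee_rot: [-0.001, 0.954, 0.298, 0.003]
force: [-1.4, -0.2, 1.8]
grip_width: 0.17
t 16.12 p [576.5  42.1 118.5] phi 0.606 z [ 0.005  0.003 -1.   ] F [-1.4 -0.2  1.8] M [-0.18  0.23  0.2 ] g 0.17 q [-0.13  0.53  1.48  0.    1.12 -0.74]
time_s: 16.53
eef_pos: [576.7, 42.2, 118.0]
ee_rot: [-0.001, 0.955, 0.298, 0.003]
force: [-0.0, 0.1, -0.2]
grip_width: 0.584
t 16.53 p [576.7  42.2 118. ] phi 0.605 z [ 0.006  0.004 -1.   ] F [-0.   0.1 -0.2] M [ 0.02 -0.    0.01] g 0.584 q [-0.13  0.53  1.48  0.01  1.12 -0.74]
time_s: 16.95
eef_pos: [575.2, 42.1, 178.8]
ee_rot: [-0.002, 0.955, 0.298, 0.001]
force: [-0.6, -0.9, 0.2]
grip_width: 0.583
time_s: 17.37
eef_pos: [576.1, 41.8, 237.2]
ee_rot: [-0.0, 0.955, 0.298, 0.006]
force: [0.4, 1.1, -0.1]
grip_width: 0.583
t 17.37 p [576.1  41.8 237.2] phi 0.604 z [ 0.011  0.004 -1.   ] F [ 0.4  1.1 -0.1] M [ 0.04 -0.03  0.03] g 0.583 q [-0.13  0.42  1.33  0.01  1.38 -0.74]
mov [ -0.1 -11.4]
mov [  0.2 -10.5]
back [-0.  -6.1]
back [-0.1 -5.7]
cheek [0.1 0.2]
blank [ 0.1 -6.1]
```

View pics/c9.png

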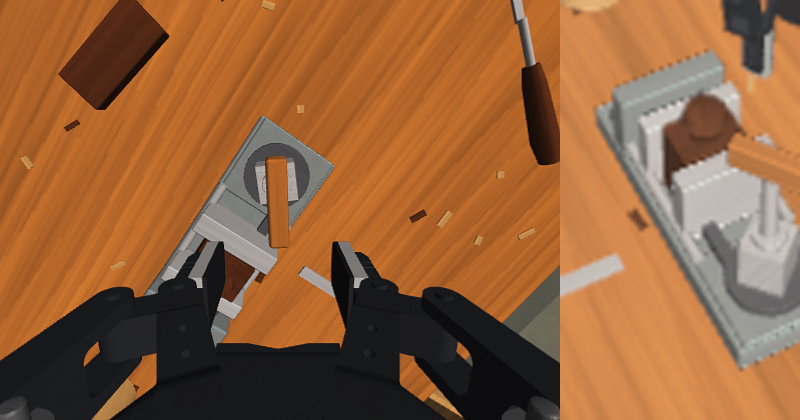

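Run:
```python
from h import *
m=camera_model("wrist");a=cv2.imread("pics/w9.png");h=cv2.cvtColor(a,40)
b=((h[...,2]>150)&(h[...,1]<40)).astype(np.uint8);r=np.zeros_like(b);r[140:225,240:315]=b[140:225,240:315]
n,l,s,c=cv2.connectedComponentsWithStats(r);k=[i for i in range(1,n) if s[i,4]>60];print(s[k].tolist())
for sel in [k]+[[i] for i in k]:
    ys,xs=np.where(np.isin(l,sel));P=np.array([onz(m,x,y,68)[:2] for x,y in zip(xs,ys)],np.float32)
    R=cv2.minAreaRect(P);print(R,"rad",np.radians(R[2]))
```

```text
[[287, 162, 11, 39, 305], [255, 166, 12, 38, 272]]
((573.8103637695312, 42.64984893798828), (37.166038513183594, 37.390621185302734), 41.68082809448242) rad 0.7274676852064724
((585.2282104492188, 52.75740051269531), (9.029627799987793, 37.69158935546875), 36.90432357788086) rad 0.644101954655395
((562.3088989257812, 32.620025634765625), (8.713967323303223, 37.15359878540039), 38.37361526489258) rad 0.6697459322659315
```

```bash
python3 -c "
from st import *
st();finish_job()"
```

```text
t 17.47 p [575.7  41.8 235.5] phi 0.604 z [ 0.008  0.004 -1.   ] F [-0.8  0.2 -0.2] M [ 0.03 -0.03  0.02] g 0.587 q [-0.13  0.42  1.33  0.01  1.38 -0.74]
the job is handed in; nothing more can be done
```

The key is standing in the drive with the blank gripped. I estimate the back jaw is pushed back about 5.5 mm, short of its 12 mm stop. The job was handed in at 17.5 s, and the tools and offcut were not touched.

- **Fetching and fitting:** My first attempt to grip the key closed too high and missed it, so I re-aimed and gripped it squarely. I found the hole's angle (about 0.06 rad from the base axes) in the wrist camera. The key slid in gently with no more than about 2 N, so no searching by feel was needed. The collar met the drive at the expected height.
- **Turning:** I turned the key about 1.03 rad clockwise. Allowing about 0.08 rad for play in the hole, the drive has turned about 0.95 rad.
- **Back jaw checks:** The two checks differ slightly but agree within about 1 mm:
  - The turn angle and the drive's measured angle give 5.4 mm (4.8–5.8 mm).
  - Tracking the jaw in the scene camera gave 5.7–6.1 mm, and that method is good to about 0.8 mm.
- **Final picture:** After release the key stands seated in the drive, the blank sits between both jaws, and the gripper is clear above.

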